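Tighten the blade clamp to its first click

ROBOT

A 7-joint arm with a two-finger parallel gripper is mounted at the origin on the work surface. World frame = base frame: x ahead of the robot, y to its left, z up, the work surface at z = 0. Lengths are in m, angles in degrees, forces in N, time in s.
With the tool pointing down it reaches from about 0.425 to 0.875 m from the base axis. Payload 4.7 kg.
Tool frame: the origin (TCP) lies at the very end of the fingers, on their centre line; the grasp point (between the pads) lies 19 mm behind it; z points along the fingers, y is the direction in which the jaws open and shut (so a half turn about z gives the same grasp; the last joint's range is limited). The gripper opens to 87 mm and grips with 3 to 60 N. Pads are 19 mm wide; open, the fingers measure 117 mm over their backs; the gripper's body (75 mm by 190 mm) begins 51 mm behind the grasp point.
Start: joints at [75.923, 18.392, -4.016, 83.108, 1.295, 78.541, -3.26], TCP at [0.167, -0.628, 0.223] pointing down, gripper open.
Joint ranges: [-163.93, 163.93], [-17.29, 119.83], [-79.2, 71.16], [3.27, 140.29], [-89.18, 269.18], [5.43, 117.66], [-154.24, 154.24]. Speed limits (degrees/s): [147.25, 147.25, 180, 180, 180, 180, 180].

INTERFACE

Orientations are given as [roll, pitch, yaw] about the fixed x, y, z axes, in that order (R = Rz(yaw) Ry(pitch) Rx(roll)).
In Python, from cell import * gives the robot as it stands.
- The arm moves only by the tool drive_tool, never from a script. Its argument "moves" is text: rows parted by semicolons, each of 5 numbers parted by spaces: the shift along the tool's x, y, z in m, then the turn about the tool's z in degrees, then the gripper's target within -1 to 1 (fully open at 1, half-way at 0, shut at -1). In form: x y z yaw fingers; .... A call has exactly 8 rows; each row is the pose to reach, as a shift and turn from the pose commanded when the call began, along the tool's axes at that moment; what a row does not reach only later rows make up. A row lasts 1/10 s, in which the tool goes at most 50 mm and 8.59 degrees, less where a joint would pass 70% of its speed; a pose out of reach is approached as far as the arm can. A call with a gripper value outside its range is refused whole. The fingers move at their own pace and stop on an object; "grip_force" is the grip in N (left out, the last holds). Time passes only in rows, so rows that repeat a pose let the fingers close, or fill a call up. It gives the time, the measured TCP pose, the force and the opening at its end, in the units of the state.
- get_obs(): the state, without advancing time (a new reading comes with each control period).
- read_camera(name): name is "side" or "top"; returns (picture, depth): 384x512x3 uint8, red, green, blue; 384x512 float32, m along the optical axis (not along the pixel's ray), 0 where there is no reading.
- calibration(name): a dict with "intrinsics" (3x3 intrinsics, pixels), "cam_to_world" (4x4, takes a point from camera to world coordinates). Camera axes: x right, y up, looking along -z (the intrinsics and any distortion apply to the point x, -y, -z); pixel columns grow to the right and rows downward; lengths in m; the calibration is good to about 2 mm. A picture is of the moment at which its call begins. calibration takes no time and is no camera call.
- sign_off(): hands the job in, once; it reports no verdict.
Trained networks look in the newest picture that a camera, given by its name, has taken for a name from the list of things; names that differ only in an ending like _2 or _b are one class to them, and where a whole thing is asked for, a point or a joint stands for the part that bears it (a point fixed in the world has none). Each returns a list of dicts, best first, with "conf" (0 to 1); they miss things now and then, are a little off and sometimes report something else, mostly with a low value. They report only what shows in the picture. A call takes as long as a camera call.
- search_frame(camera, name): "uv" ([column, row] in pixels, amid what is visible of it).
- pinpoint(camera, name): "uv" ([column, row] in pixels: a listed point, or the origin of a listed thing).
The state is a dict: "time_s": time; "qpos": joint angles; "joint_velocities": joint speeds; "effort": joint torques, N m; "tool_pos": TCP position; "tool_rot": TCP orientation; "force": force on the tool from outside, world axes, zero at the start; "wrist_torque": the same for the moment, N m; "grip_width": finger opening in m.
Only numpy, scipy, OpenCV 4.12 (cv2) and the standard library are available. Lean on these libraries where they do the work, as an engineer would, in place of code of your own. Each camera call takes 0.05 s, during which the arm holds its last target. There are 200 camera calls.

TASK

Tighten the clamp on the table-tennis blade: turn the black wing knob of the fixture clockwise (seen from above) until it clicks over its first detent and the first pointer under the clear cover snaps across. Stop there and let go of the knob: the second pointer must not snap over (that is overtightened), and leave the things lying around where they are.

Things in the scene. Friction and masses are not known exactly. Their poses are not given: they have to be found in the camera images.
- fixture: clamping fixture, fixed; yaw within 30 degrees. Plate 150 x 420 x 8 mm with a grey housing 132 x 124 mm (x by y) under a clear cover, top 48 mm above the table. Origin: on the knob's axis at table height, z up. On its -y side a plywood blade is already clamped: handle under a steel bar (top 46 mm) at y -80 to -190 mm, round head 150 mm across centred at y -260 mm.
- knob: black wing knob on the housing: skirt disc 48 mm across, 8 mm high, with an upright wing 50 mm long (knob's x), 14 mm thick (its y), top 51 mm above the origin. Origin: on the axis under the skirt, 50.5 mm above the table. Turns about its vertical z with 0.05 N m friction and stays where left; tightening is clockwise from above. Its angle tells nothing of where the detents are.
- knob_grip (a point): point on the knob's axis 36 mm above its origin, 15 mm below the wing's top: where to pinch the wing. Clockwise, the first detent begins to resist after 1.5 to 2.4 rad (more than one grasp): torque jumps to 0.4 to 0.5 N m, eases over 0.3 rad and clicks free. The second begins 0.65 rad after the click. Anticlockwise there is a stop 0.1 to 0.9 rad from the start.
- pointer1 (a joint): first pointer (rad): black needle 22 mm long under the cover, pivoted 36 mm in +x, 18 mm in +y of the fixture's origin. 0 at the start (needle towards the fixture's +x); pushed to about 0.7 as the knob works through the detent, then snaps to 1.40 (towards +y) and stays. Cannot be reached by hand.
- pointer2 (a joint): second pointer (rad), the same needle pivoted 36 mm in +x, 18 mm in -y of the fixture's origin. 0 (needle towards +x and -y) is right; 1.40 means that the second detent has been passed: overtightened.
- glue: bystander: white glue bottle 56 mm across, 130 mm high, standing on the table at the fixture's +y side. Origin under its base.
- spare: bystander: a loose bare blade lying on the table on the fixture's +x side (head 150 mm across, handle 105 mm, 22 mm thick). Origin under the head.
- sander: bystander: cork sanding block 100 x 56 x 25 mm lying on the table beyond the housing's corner, on the fixture's +x, +y side. Origin under its centre.

How it is judged (in metres and radians):
At the end, for the whole second after the job is handed in: The first pointer has snapped across (above 1.2 rad), the second has not (below 0.8 rad), and the knob is released and still (value of joint pointer1 above 1.2 rad and value of joint pointer2 below 0.8 rad and angular speed of knob below 0.1 rad/s); the robot touches nothing.
It fails at once if the second detent is passed (second pointer over 0.8 rad) (value of joint pointer2 above 0.8 rad).
It fails at once if a bystander is moved by more than 20 mm (distance of any of glue, spare, sander from where it was at the start of the episode above 0.02 m).
It also fails if it takes over 54 s, if anything falls off the work surface, if the arm or the gripper's body presses on something with over 40 N, if the wrist force passes 120 N, or if a joint passes its speed limit or range.

## Working session

There is one attempt and no reset: what is moved stays moved. The work goes in short steps, Python scripts to look and compute and a tool call to move; the robot and the scene stay as the last step left them, time stands still between calls to the robot, and variables do not carry over. Pictures are saved under pics/ and viewed, about 8 in all and at most 12, crops included, and the job is handed in when it is done.

Besides the shell and the picture viewer there is one more tool, called after "Request:" as name(argument=value, ...), one argument or row to a line, values as JSON. drive_tool: Moves the arm, as the interface text tells. Its arguments: {"type":"object","properties":{"moves":{"type":"string"},"grip_force":{"type":"number"}},"required":["moves"]}

```bash
mkdir -p pics; ls
cat > h.py <<'E'
from cell import *
import numpy as np, cv2
def ray(cam,uv):
    c=calibration(cam);K=np.array(c["intrinsics"]);T=np.array(c["cam_to_world"])
    d=np.linalg.inv(K)@[uv[0],uv[1],1]; d=np.array([d[0],-d[1],-d[2]])
    return T[:3,3],T[:3,:3]@d
def atz(cam,uv,z):
    o,d=ray(cam,uv); return o+d*(z-o[2])/d[2]
def proj(cam,p):
    c=calibration(cam);K=np.array(c["intrinsics"]);T=np.array(c["cam_to_world"])
    q=T[:3,:3].T@(np.array(p)-T[:3,3]); q=K@[q[0],-q[1],-q[2]]; return q[:2]/q[2]
def bydepth(cam,uv,dep):
    o,d=ray(cam,uv); return o+d*dep[int(round(uv[1])),int(round(uv[0]))]
def save(n,im): cv2.imwrite('pics/'+n,im[:,:,::-1])
E
python3 - <<'E'
from h import *
np.set_printoptions(precision=4,suppress=True)
o=get_obs();print(o)
for c in("top","side"):
    k=calibration(c);print(k)
    im,d=read_camera(c);save(c+'0.png',im)
    for n in("fixture","knob","knob_grip","pointer1","pointer2","glue","spare","sander"):
        print(c,n,[(np.round(r["uv"],1),round(r["conf"],2),bydepth(c,r["uv"],d)) for r in pinpoint(c,n)[:2]])
E
```

```text
pics
{'time_s': 0.0, 'qpos': array([75.923 , 18.4391, -4.015 , 83.1742,  1.2948, 78.5396, -3.2592]), 'joint_velocities': array([-0.039 ,  0.0665, -0.0739,  0.0141, -0.019 , -0.0311,  0.0348]), 'effort': array([  0.0001, -49.129 ,  -0.4041, -31.2522,  -0.0641,   0.0439,
         0.0002]), 'tool_pos': array([ 0.1668, -0.6277,  0.2215]), 'tool_rot': array([-179.8924,    0.0056,   14.887 ]), 'force': array([-0.4233, -0.3507, -0.8049]), 'wrist_torque': array([0.0376, 0.0447, 0.0115]), 'grip_width': 0.08714372260604512}
{'intrinsics': array([[473.7525,   0.    , 252.8553],
       [  0.    , 473.7525, 195.5655],
       [  0.    ,   0.    ,   1.    ]]), 'cam_to_world': array([[-0.0152,  0.986 , -0.1659,  0.4641],
       [-0.9999, -0.0147,  0.0041,  0.159 ],
       [ 0.0016,  0.1659,  0.9861,  1.0522],
       [ 0.    ,  0.    ,  0.    ,  1.    ]])}
top fixture [(array([310., 231.]), 0.84, array([0.5533, 0.0369, 0.0657]))]
top knob []
top knob_grip [(array([316.8, 230. ]), 0.88, array([0.5519, 0.0276, 0.1015]))]Traceback (most recent call last):
  File "<stdin>", line 8, in <module>
ValueError: it knows: fixture, glue, knob, knob_grip, sander, spare
```

Run:
```python
from h import *
np.set_printoptions(precision=4,suppress=True)
for c in("top","side"):
    im,d=read_camera(c);save(c+'1.png',im); np.save(c+'d.npy',d)
    for n in("fixture","knob","knob_grip","glue","spare","sander"):
        print(c,n,[(np.round(r["uv"],1),round(r["conf"],2),bydepth(c,r["uv"],d)) for r in pinpoint(c,n)[:2]])
```

```text
top fixture [(array([310.8, 233.2]), 0.72, array([0.5493, 0.0345, 0.0587]))]
top knob [(array([312.3, 230. ]), 0.69, array([0.5525, 0.0361, 0.0968]))]
top knob_grip [(array([313.4, 228.6]), 0.55, array([0.5549, 0.0343, 0.1009]))]
top glue [(array([240.1, 267.5]), 0.8, array([0.4793, 0.182 , 0.1267]))]
top spare [(array([311.7, 149.5]), 0.6, array([0.7428, 0.0199, 0.0122]))]
top sander [(array([234.4, 198. ]), 0.7, array([0.6316, 0.1953, 0.0277]))]
side fixture [(array([241.2, 270. ]), 0.87, array([ 0.5383, -0.02  ,  0.0471]))]
side knob [(array([242.2, 249.9]), 0.7, array([0.5545, 0.0209, 0.0559]))]
side knob_grip [(array([242.3, 231.4]), 0.85, array([0.5546, 0.0198, 0.0988]))]
side glue [(array([186.7, 234.2]), 0.6, array([0.478 , 0.1554, 0.0161]))]
side spare [(array([332.9, 253.5]), 0.83, array([0.7396, 0.0006, 0.0094]))]
side sander [(array([251.8, 214. ]), 0.61, array([0.6289, 0.1696, 0.0229]))]
```

View pics/top1.png

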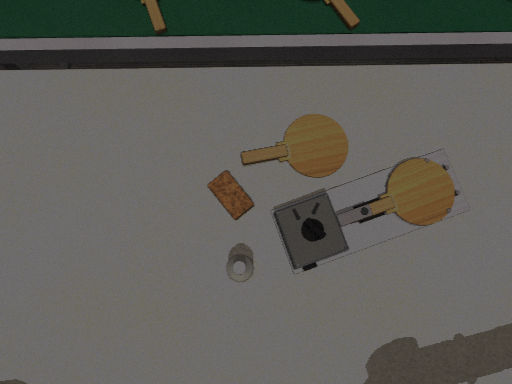

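View pics/side1.png

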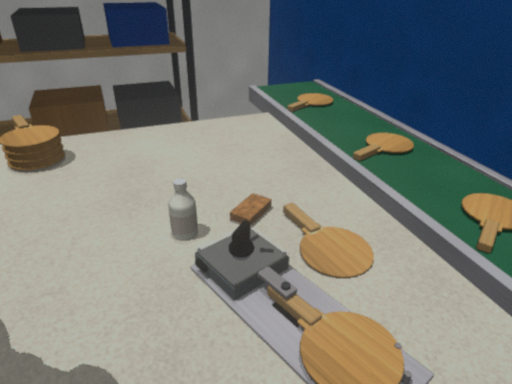

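```bash
cat > wing.py <<'E'
from h import *
def cloud(c,d):
    T=calibration(c)
    vs,us=np.mgrid[:384,:512]; K=np.array(T["intrinsics"]);M=np.array(T["cam_to_world"])
    p=np.stack([(us-K[0,2])/K[0,0],-(vs-K[1,2])/K[1,1],-np.ones(us.shape)],-1)*d[...,None]
    return p@M[:3,:3].T+M[:3,3]
E
python3 - <<'E'
from wing import *
np.set_printoptions(precision=4,suppress=True)
for c in("top","side"):
    P=cloud(c,np.load(c+'d.npy'))
    r=np.hypot(P[...,0]-.555,P[...,1]-.03)
    for lo,hi in((.07,.098),(.09,.11),(.053,.068)):
        m=(r<.045)&(P[...,2]>lo)&(P[...,2]<hi)
        X=P[m]
        if len(X)<4: print(c,lo,len(X));continue
        w=np.linalg.eigh(np.cov(X[:,:2].T)); v=w[1][:,1]
        print(c,lo,hi,len(X),X.mean(0),'sd',np.sqrt(w[0]),'ang',np.degrees(np.arctan2(v[1],v[0])), 'ext',np.ptp((X[:,:2]@v)))
    if c=="top":
        for lo,hi,R in((.040,.054,.1),(.003,.014,.45)):
            m=(P[...,2]>lo)&(P[...,2]<hi)&(r<R)
            X=P[m][:,:2].astype(np.float32); print(len(X),cv2.minAreaRect(X))
im=cv2.imread('pics/top1.png')[170:290,255:375]
im2=cv2.imread('pics/side1.png')[205:305,180:300]
a=cv2.resize(im,(480,480),interpolation=cv2.INTER_CUBIC);b=cv2.resize(im2,(320,266),interpolation=cv2.INTER_CUBIC)
b=cv2.copyMakeBorder(b,0,214,0,0,0)
cv2.imwrite('pics/crop1.png',cv2.convertScaleAbs(np.hstack([a,b]),alpha=2))
E
```

```text
top 0.07 0.098 53 [0.5526 0.0367 0.0864] sd [0.0004 0.0141] ang -136.05690565682488 ext 0.04815904649926023
top 0.09 0.11 174 [0.5564 0.0325 0.1008] sd [0.004  0.0143] ang -136.7474795848411 ext 0.048159105617711806
top 0.053 0.068 208 [0.5541 0.0345 0.0582] sd [0.011 0.015] ang 126.58898169019352 ext 0.04880697570346049
3396 ((0.5646640658378601, 0.013882264494895935), (0.13223685324192047, 0.16274139285087585), 18.985769271850586)
12912 ((0.6217795610427856, 0.029704421758651733), (0.8966652154922485, 0.7662525773048401), 89.47071075439453)
side 0.07 0.098 224 [0.5516 0.0201 0.0842] sd [0.0032 0.0152] ang -144.6507700211751 ext 0.052225202780287694
side 0.09 0.11 188 [0.5537 0.0253 0.0979] sd [0.0042 0.015 ] ang -137.6512041305494 ext 0.052338033158427555
side 0.053 0.068 254 [0.5554 0.0202 0.0584] sd [0.0096 0.0139] ang -166.9384969472156 ext 0.04635971064288791
```

View pics/crop1.png

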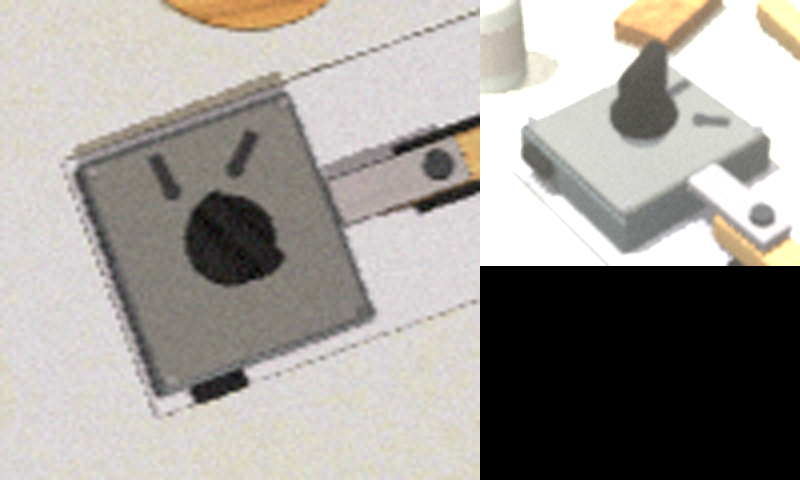

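Request:
drive_tool(
  moves="0.034 -0.034 0 -8 1; 0.068 -0.067 0 -16 1; 0.102 -0.101 0 -24 1; 0.136 -0.134 0 -32 1; 0.17 -0.168 0 -40 1; 0.204 -0.201 0 -48 1; 0.238 -0.235 0 -56 1; 0.272 -0.268 0 -64 1",
  grip_force=60,
)

```text
time_s: 1.7
tool_pos: [0.3617, -0.2975, 0.2229]
tool_rot: [180.0, 0.1, 79.2]
force: [1.1, 0.1, -0.3]
grip_width: 0.0871
```

Run:
```python
from wing import *
np.set_printoptions(precision=4,suppress=True)
o=get_obs();print(o["time_s"],o["qpos"],o["tool_pos"],o["tool_rot"])
for c in("top","side"):
    P=cloud(c,np.load(c+'d.npy'))
    r=np.hypot(P[...,0]-.555,P[...,1]-.03)
    X=P[(r<.045)&(P[...,2]>.0985)&(P[...,2]<.112)]
    print(c,len(X),X.mean(0),cv2.minAreaRect(X[:,:2].astype(np.float32)))
    X=P[(r<.035)&(P[...,2]>.055)&(P[...,2]<.064)]
    print('skirt',len(X),cv2.minEnclosingCircle(X[:,:2].astype(np.float32)))
o,d=ray("top",(313.4,228.6));o2,d2=ray("side",(242.3,231.4))
t=np.linalg.lstsq(np.stack([d,-d2],1),o2-o,rcond=None)[0];print(o+d*t[0],o2+d2*t[1])
```

```text
1.7 [ 60.6385  -3.1697 -23.4284 107.0402  -1.2643  75.8155  26.7615] [ 0.3617 -0.2975  0.2229] [179.9646   0.0556  79.2107]
top 153 [0.557  0.0321 0.1015] ((0.5568370819091797, 0.03222786635160446), (0.04808545485138893, 0.013042443431913853), 43.625892639160156)
skirt 189 ((0.5577715635299683, 0.03223534673452377), 0.024238064885139465)
side 112 [0.5543 0.0278 0.1   ] ((0.555124819278717, 0.02884627878665924), (0.04769207537174225, 0.013139905408024788), 44.97659683227539)
skirt 198 ((0.5549478530883789, 0.027725357562303543), 0.024385685101151466)
[0.556  0.0327 0.0888] [0.5588 0.032  0.0892]
```

Request:
drive_tool(
  moves="0.045 0.0162 0 -8 1; 0.09 0.0325 0 -16 1; 0.135 0.0487 0 -24 1; 0.18 0.065 0 -32 1; 0.225 0.081 0 -40 1; 0.27 0.0973 0 -48 1; 0.315 0.1136 0 -56 1; 0.359 0.13 0 -64 1",
)

```text
time_s: 2.5
tool_pos: [0.5586, 0.0295, 0.223]
tool_rot: [180.0, 0.1, 143.2]
force: [1.1, -0.1, -0.5]
grip_width: 0.0869
```

Request:
drive_tool(
  moves="0 0 0 -8 1; 0 0 0 -16 1; 0 0 0 -24 1; 0 0 0 -32 1; 0 0 0 -40 1; 0 0 0 -48 1; 0 0 0 -56 1; 0 0 0 -64 1",
)

```text
time_s: 3.3
tool_pos: [0.5577, 0.0278, 0.2226]
tool_rot: [-180.0, -0.0, -152.8]
force: [0.1, 0.0, -0.7]
grip_width: 0.0871
```

Run:
```python
from h import *
o=get_obs();print(o["time_s"],o["qpos"],o["tool_pos"],o["tool_rot"])
```

```text
3.3 [ 41.82095278  13.28055926 -54.20363336  94.91894596  11.02492666
  77.44438841 103.13716019] [0.55774135 0.02776051 0.22261762] [-1.79979830e+02 -8.30160211e-04 -1.52795696e+02]
```

Request:
drive_tool(
  moves="0 0.003 0 -8 1; 0 0.003 0.02 -16.6 1; 0 0.003 0.05 -16.6 1; 0 0.003 0.08 -16.6 1; 0 0.003 0.1 -16.6 1; 0 0.003 0.1 -16.6 1; 0 0.003 0.1 -16.6 1; 0 0.003 0.1 -16.6 1",
)

```text
time_s: 4.1
tool_pos: [0.5575, 0.0308, 0.1241]
tool_rot: [-179.9, 0.1, -136.5]
force: [-0.3, -0.2, 0.0]
grip_width: 0.087
```

Run:
```python
from h import *
o=get_obs();print(o["time_s"],o["qpos"],o["tool_pos"],o["tool_rot"])
a,_=read_camera("top");b,_=read_camera("side")
f=lambda i:cv2.resize(i,(400,400),interpolation=cv2.INTER_CUBIC)
save('g1.png',cv2.convertScaleAbs(np.hstack([f(a[150:310,235:395]),f(b[150:310,160:320])]),alpha=1.7))
```

```text
4.1 [ 40.86984237  19.09123347 -54.6683522  102.03028246  16.83729038
  67.41384041 114.63565588] [0.55749568 0.03076095 0.12407277] [-1.79898574e+02  9.76201855e-02 -1.36516567e+02]
```

View pics/g1.png

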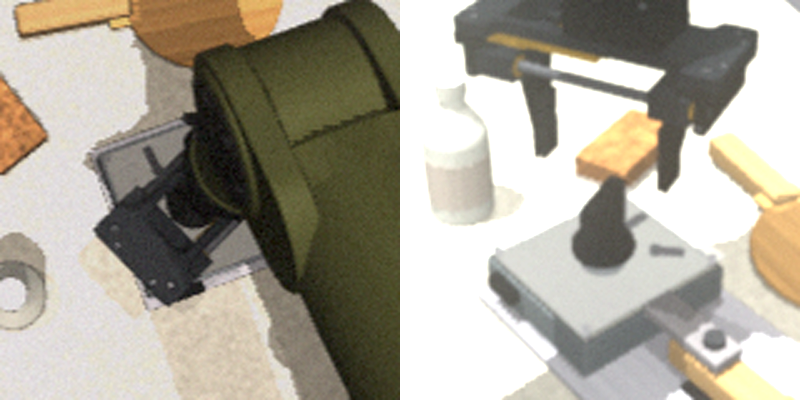

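Request:
drive_tool(
  moves="0 0 0.02 0 1; 0 0 0.04 0 1; 0 0 0.0565 0 1; 0 0 0.0565 0 1; 0 0 0.0565 0 -1; 0 0 0.0565 0 -1; 0 0 0.0565 0 -1; 0 0 0.0565 0 -1",
  grip_force=60,
)

```text
time_s: 5.0
tool_pos: [0.5569, 0.0305, 0.0667]
tool_rot: [-179.9, 0.0, -136.5]
force: [0.0, 0.3, -0.1]
grip_width: 0.0626
```

Request:
drive_tool(
  moves="0 0 0 0 -1; 0 0 0 0 -1; 0 0 0 0 -1; 0 0 0 0 -1; 0 0 0 0 -1; 0 0 0 0 -1; 0 0 0 0 -1; 0 0 0 0 -1",
)

```text
time_s: 5.8
tool_pos: [0.5557, 0.0314, 0.066]
tool_rot: [179.9, -0.0, -136.5]
force: [-3.8, 2.5, 2.2]
grip_width: 0.0135
```

```bash
cat > st.py <<'E'
from h import *
np.set_printoptions(precision=3,suppress=True)
o=get_obs();print(o["time_s"],o["qpos"],o["tool_pos"],o["tool_rot"],'F',o["force"],'M',o["wrist_torque"],'w',o["grip_width"])
E
python3 st.py
```

```text
5.8 [ 38.554  23.095 -52.574 105.205  20.614  61.943 111.771] [0.556 0.031 0.066] [ 179.921   -0.035 -136.485] F [-3.818  2.453  2.25 ] M [0.594 0.653 0.006] w 0.01346997223628411
```

Request:
drive_tool(
  moves="0 0 0 5 -1; 0 0 0 12 -1; 0 0 0 20 -1; 0 0 0 28 -1; 0 0 0 36 -1; 0 0 0 44 -1; 0 0 0 52 -1; 0 0 0 60 -1",
)

```text
time_s: 6.6
tool_pos: [0.5558, 0.0308, 0.066]
tool_rot: [-180.0, -0.1, 163.2]
force: [-2.6, 0.6, 2.1]
grip_width: 0.0134
```

```bash
python3 st.py
```

```text
6.6 [ 29.849  19.602 -41.456 105.457  14.791  60.505  55.858] [0.556 0.031 0.066] [-179.963   -0.059  163.198] F [-2.638  0.635  2.093] M [0.333 0.528 0.086] w 0.013395373346107641
```

Request:
drive_tool(
  moves="0 0 0 4 -1; 0 0 0 8 -1; 0 0 0 12 -1; 0 0 0 16 -1; 0 0 0 20 -1; 0 0 0 24 -1; 0 0 0 24 -1; 0 0 0 24 -1",
)

```text
time_s: 7.4
tool_pos: [0.5557, 0.0305, 0.0659]
tool_rot: [-179.9, -0.0, 139.6]
force: [-4.4, 0.1, 3.7]
grip_width: 0.0134
```

```bash
python3 st.py
```

```text
7.4 [ 26.615  18.677 -37.499 105.562  13.003  60.163  33.614] [0.556 0.031 0.066] [-179.923   -0.047  139.583] F [-4.352  0.114  3.739] M [ 0.223  0.859 -0.041] w 0.013446773368180048
```

Request:
drive_tool(
  moves="0 0 0 2 -1; 0 0 0 4 -1; 0 0 0 6 -1; 0 0 0 8 -1; 0 0 0 10 -1; 0 0 0 10 -1; 0 0 0 10 -1; 0 0 0 10 -1",
)

```text
time_s: 8.2
tool_pos: [0.5557, 0.0304, 0.066]
tool_rot: [-179.9, -0.0, 129.6]
force: [-5.4, 1.0, 4.5]
grip_width: 0.0134
```

```bash
python3 st.py
```

```text
8.2 [ 25.296  18.338 -35.899 105.603  12.305  60.044  24.147] [0.556 0.03  0.066] [-179.913   -0.04   129.578] F [-5.397  1.006  4.493] M [ 0.115  1.128 -0.069] w 0.013433319555688555
```

Request:
drive_tool(
  moves="0 0 0 1 -1; 0 0 0 2 -1; 0 0 0 3 -1; 0 0 0 4 -1; 0 0 0 5 -1; 0 0 0 6 -1; 0 0 0 7 -1; 0 0 0 8 -1",
)

```text
time_s: 9.0
tool_pos: [0.5556, 0.0304, 0.066]
tool_rot: [-179.9, -0.0, 121.6]
force: [-5.0, 0.7, 4.3]
grip_width: 0.0136
```

```bash
python3 st.py
```

```text
9.0 [ 24.237  18.086 -34.635 105.637  11.78   59.958  16.524] [0.556 0.03  0.066] [-179.898   -0.023  121.556] F [-5.019  0.684  4.338] M [0.107 1.203 0.097] w 0.013642413337218232
```

Request:
drive_tool(
  moves="0 0 0 1 -1; 0 0 0 2 -1; 0 0 0 3 -1; 0 0 0 4 -1; 0 0 0 5 -1; 0 0 0 6 -1; 0 0 0 7 -1; 0 0 0 8 -1",
)

```text
time_s: 9.8
tool_pos: [0.5552, 0.0304, 0.0659]
tool_rot: [-179.8, 0.0, 113.7]
force: [-6.8, 0.2, 5.1]
grip_width: 0.0137
```

```bash
python3 st.py
```

```text
9.8 [ 23.182  17.838 -33.414 105.689  11.299  59.912   8.983] [0.555 0.03  0.066] [-179.847    0.01   113.676] F [-6.795  0.228  5.074] M [0.041 1.404 0.7  ] w 0.01370915136573505
```

Request:
drive_tool(
  moves="0 0 0 1 -1; 0 0 0 2 -1; 0 0 0 3 -1; 0 0 0 4 -1; 0 0 0 5 -1; 0 0 0 6 -1; 0 0 0 7 -1; 0 0 0 8 -1",
)

```text
time_s: 10.6
tool_pos: [0.5555, 0.0303, 0.066]
tool_rot: [-179.9, 0.0, 105.6]
force: [-5.3, 0.1, 4.9]
grip_width: 0.0134
```

```bash
python3 st.py
```

```text
10.6 [ 22.152  17.62  -32.17  105.715  10.783  59.808   1.297] [0.555 0.03  0.066] [-179.875    0.016  105.579] F [-5.283  0.073  4.865] M [0.102 1.279 0.009] w 0.013441042188430164
```

Request:
drive_tool(
  moves="0 0 0 1 -1; 0 0 0 2 -1; 0 0 0 3 -1; 0 0 0 4 -1; 0 0 0 5 -1; 0 0 0 6 -1; 0 0 0 6 -1; 0 0 0 6 -1",
)

```text
time_s: 11.4
tool_pos: [0.5554, 0.0303, 0.0659]
tool_rot: [-179.9, 0.0, 99.6]
force: [-5.6, 0.3, 5.3]
grip_width: 0.0132
```

```bash
python3 st.py
python3 - <<'E'
from h import *
a,_=read_camera("top");b,_=read_camera("side")
f=lambda i:cv2.resize(i,(400,400),interpolation=cv2.INTER_CUBIC)
save('g2.png',cv2.convertScaleAbs(np.hstack([f(a[170:290,255:375]),f(b[200:300,190:290])]),alpha=1.8))
E
```

```text
11.4 [ 21.39   17.463 -31.258 105.74   10.406  59.759  -4.404] [0.555 0.03  0.066] [-179.866    0.017   99.582] F [-5.604  0.298  5.294] M [ 0.123  1.387 -0.019] w 0.013200573043465435
```

View pics/g2.png

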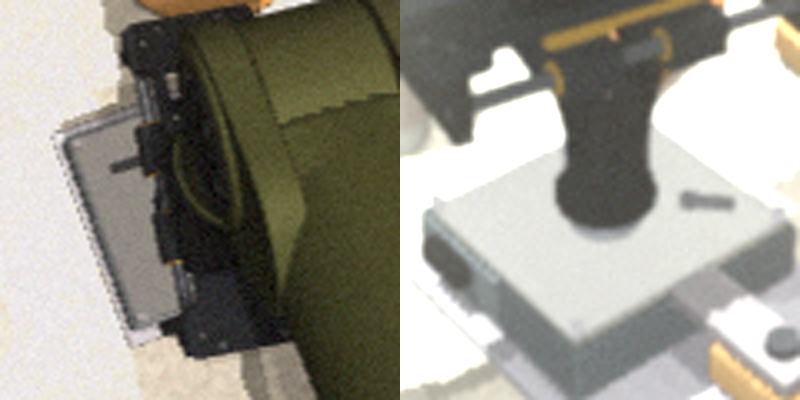

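The top view shows pointer 1 lying along +y (needle at (125,165)), so it has snapped. In the side view pointer 2 (707,201) has not changed. I'll let go and lift.

Request:
drive_tool(
  moves="0 0 0 0 0.3; 0 0 0 0 0.3; 0 0 0 0 0.3; 0 0 0 0 0.3; 0 0 0 0 0.3; 0 0 0 0 0.3; 0 0 0 0 0.3; 0 0 0 0 0.3",
)

```text
time_s: 12.3
tool_pos: [0.5564, 0.0306, 0.066]
tool_rot: [180.0, 0.0, 99.5]
force: [0.5, -0.4, 0.0]
grip_width: 0.0561
```

Request:
drive_tool(
  moves="0 0 -0.015 0 0.3; 0 0 -0.03 0 0.3; 0 0 -0.06 0 0.3; 0 0 -0.09 0 0.3; 0 0 -0.12 0 0.3; 0 0 -0.15 0 0.3; 0 0 -0.15 0 0.3; 0 0 -0.15 0 0.3",
)

```text
time_s: 13.1
tool_pos: [0.557, 0.0308, 0.2179]
tool_rot: [179.8, 0.1, 99.5]
force: [0.6, -0.1, -1.0]
grip_width: 0.0566
```

```bash
python3 st.py
python3 - <<'E'
from h import *
a,_=read_camera("top");b,_=read_camera("side")
f=lambda i:cv2.resize(i,(400,400),interpolation=cv2.INTER_CUBIC)
save('g3.png',cv2.convertScaleAbs(np.hstack([f(a[150:310,225:385]),f(b[190:310,180:300])]),alpha=1.8))
E
```

```text
13.1 [ 23.364   9.373 -32.437  96.055   5.222  75.901  -0.49 ] [0.557 0.031 0.218] [179.832   0.055  99.497] F [ 0.606 -0.087 -0.986] M [ 0.011 -0.102  0.019] w 0.05659691770362731
```

View pics/g3.png

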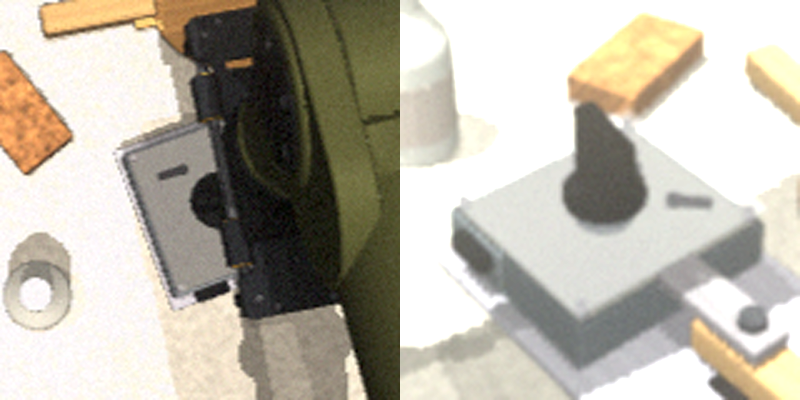

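The arm is clear and touching nothing. The top view shows pointer 1 along +y at (172,172). In the side view pointer 2 at (690,200) has its old direction, and the bystanders look untouched.

```bash
python3 -c "
from cell import *
print(sign_off())"
```

```text
the job is handed in; nothing more can be done
None
```

The clamp is tightened over its first detent and the job is handed in, at about 13 s of the 54 s allowed.

I gripped the wing once at 60 N and turned it clockwise about 124° in all. The wrist torque rose to 0.7 N m near 110° as the detent resisted, then fell to about 0. I turned up to about 14° past the click, which is short of the second detent at about 37°. Then I opened the fingers and lifted the arm clear.

**What the last checks showed:**
- **Pointer 1:** it points towards +y, so it has snapped across.
- **Pointer 2:** it has not moved from its starting direction.
- **Robot:** the fingers are clear of the knob and the force on the tool is about zero.
- **Bystanders:** the glue and sander looked undisturbed, as did the visible part of the spare blade. I judged this by eye from the pictures and did not measure it.

The torque peak was above the stated 0.4–0.5 N m, and no check failed. The two cameras differed by 3–4 mm on the knob's centre, so I aimed for a point between them and the grasp seated without trouble.

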